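# Lock the pulled-out cap tray with its guide rod

### The job

Pull the sprung lens-cap tray out to its stop by its upright knob, so that the hole in the tray lines up under the hole in the bracket. Then take the steel rod from its wooden rest and thread it down through the bracket's hole and on through the tray's hole until it pokes out underneath the tray without resting on the table. Finish while still holding the rod like that, upright and still, so that a clip can be put on from below, and leave the other things around undisturbed.

Things in the scene. Friction and masses are not known exactly. Their poses are not given: they have to be found in the camera images.
- station: Fixed aluminium cap station. Origin on the table (z = 0) under the upper bushing; z up; the tray slides out along the station's -x. Base at x 45 to 189, y -50 to 50 mm, walls to 48 mm high, caps in the tray to 94 mm. A post (y +60 to +75, x -15 to 15 mm, 110 mm high) carries the bracket arm. Under the bushings there is only the table.
- upper_bushing (a point): Centre of the top of the upper bushing: through hole of 15.5 mm diameter with a 2 mm lead-in chamfer, vertical axis, in a 40 x 40 x 15 mm aluminium block on the bracket's arm. Top 110 mm, underside 95 mm above the table. Axes as the station.
- lower_bushing (a point): Centre of the top of the lower bushing: through hole of 15.5 mm diameter with a 2 mm lead-in chamfer, vertical axis, in the tray's 40 x 40 x 15 mm white plastic front block. Top 50 mm, underside 35 mm above the table. It moves with the tray and lies exactly under the upper bushing when the tray is at its stop.
- slide_knob (a point): Middle of the tray's knob: upright white plastic cylinder, 22 mm diameter, from 50 to 92 mm above the table (this point at 71 mm), on a 24 mm wide bar (top at 50 mm) that sticks out to the station's -y side of the tray's front block. Knob axis 85 mm to -y of the lower bushing's axis. Moves with the tray; axes as the station.
- cap_slide (a joint): How far the tray is pulled out, m: 0 fully in, 0.060 at its stop (bushings in line). A spring draws the tray in with 0.75 N (in) to 2.25 N (out) and a friction brake of 4.5 N keeps it where it is left; pulling takes about 5 to 8 N.
- rod_center (a point): Middle of the loose steel rod (about 150 g): 12 mm diameter, 170 mm long, chamfered 2 mm at the foot, no head. z along the rod, up. It starts upright in its rest, foot 15 mm and top 185 mm above the table.
- rod_tip (a point): Centre of the rod's lower end (foot), 85 mm below its middle.
- rod: The same rod; origin at its lower end, z along the rod.
- rest: Fixed wooden block 60 x 60 mm, 50 mm high, with a vertical 15 mm hole, 35 mm deep, in the middle of its top in which the rod stands. Origin under its centre, on the table.
- table: The work table, top at z = 0.
- bud_vase: Bystander: empty ceramic bud vase, 64 mm wide, 115 mm high, on the oak rail (30 mm high) at the far side of the table. Origin at its foot.
- teleconverter: Bystander: aluminium teleconverter, 68 mm diameter, 42 mm high, on the oak rail. Origin at its underside.
- mount_cap: Bystander: flat steel lens mount cap, 62 mm diameter, 11 mm high, on the table in front of the robot. Origin at its underside.

How it is judged:
By the outcome, as a careful person would: the job done as asked, in the order asked, and still so for the second after the job is handed in, while the arm keeps its last pose, push and grip.
It also fails if it takes over 64 s, if anything falls off the work surface, if the arm or the gripper's body presses on something with over 40 N, if the wrist force passes 120 N, or if a joint passes its speed limit or range.

### The arm

A 6-joint arm with a two-finger parallel gripper is mounted at the origin on the work surface. World frame = base frame: x ahead of the robot, y to its left, z up, the work surface at z = 0. Lengths are in m, angles in rad, forces in N, time in s.
With the tool pointing down it reaches from about 0.275 to 0.725 m from the base axis. Payload 15.9 kg.
Tool frame: the origin (TCP) lies on the centre line of the jaws, within the pads' length; the fingertips stand 19 mm ahead of it and the grasp point (between the pads) is the TCP; z points along the fingers, x is the direction in which the jaws open and shut, and the axes are right-handed (so a half turn about z gives the same grasp; the last joint's range is limited). The gripper opens to 85 mm and grips with 20 to 120 N. Pads are 22 mm wide; open, the fingers measure 114 mm over their backs; the gripper's body (76 mm by 85 mm) begins 54 mm behind the grasp point. The pads swing forward as they close: fully open they stand 13 mm farther back than shut.
Start: joints at [-1.341, 0.213, -0.034, 1.323, 0, 1.571], TCP at [0.114, -0.487, 0.25] pointing down, gripper open.
Joint ranges: [-2.98, 2.98], [-0.74, 1.72], [-1.14, 1.35], [-2.1, 2.04], [-1.57, 1.44], [-3.14, 3.14]. Speed limits (rad/s): [1.89, 1.89, 2.39, 2.57, 3.14, 3.14].

### API

Orientations are given as a rotation vector (axis times angle).
In Python, from bench import ctrl gives the robot as it stands. The module is installed in compiled form; this text tells all that it offers.
- The arm moves only by the tool send_rows, never from a script. Its argument "moves" is a list of rows, each a list of 5 numbers: the opening in per cent of the stroke, from 0 (shut) to 100 (fully open), then the shift along the world's x, y, z in mm, then the turn about the world's z in rad. In form: [[fingers, dx, dy, dz, yaw], ...]. A call has 1 to 5 rows; each row is the pose to reach, as a shift and turn from the pose commanded when the call began; what a row does not reach only later rows make up. A row lasts 1/8 s, in which the tool goes at most 62.5 mm and 10.7 degrees, less where a joint would pass 70% of its speed; a pose out of reach is approached as far as the arm can. A call with a gripper value outside its range is refused whole. The fingers move at their own pace and stop on an object; "grip_force" is the grip in N (left out, the last holds). Time passes only in rows, so rows that repeat a pose let the fingers close. It gives the time, the measured TCP pose, the force and the opening at its end, in the units of the state.
- ctrl.get_obs(): the state, without advancing time (a new reading comes with each control period).
- ctrl.snapshot(name): name is "scene" or "top" or "wrist"; returns a dict with "color" (420x560x3 uint8, red, green, blue), "z_map" (420x560 float32, m along the optical axis (not along the pixel's ray), 0 where there is no reading), "camera_matrix" (3x3 intrinsics, pixels), "extrinsics" (4x4, takes a point from world to camera coordinates). Camera axes: x right, y up, looking along -z (the intrinsics and any distortion apply to the point x, -y, -z); pixel columns grow to the right and rows downward; lengths in m; the calibration is good to about 2 mm. The wrist camera is an equidistant fisheye: a pixel r from the principal point sees the ray r / f radians off the axis. A picture is of the moment at which its call begins.
- ctrl.finish_job(): hands the job in, once; it reports no verdict.
The state is a dict: "t": time; "q": joint angles; "joint_vel": joint speeds; "tau": joint torques, N m; "ee_pos": TCP position; "tcp_rot": TCP orientation; "ft_force": force on the tool from outside, world axes, zero at the start; "moment": the same for the moment, N m; "grip_width": finger opening in m.
Only numpy, scipy, OpenCV 4.12 (cv2) and the standard library are available. Lean on these libraries where they do the work, as an engineer would, in place of code of your own. Each camera call takes 0.05 s, during which the arm holds its last target.

## Working session

There is one attempt and no reset: what is moved stays moved. The work goes in short steps, Python scripts to look and compute and a tool call to move; the robot and the scene stay as the last step left them, time stands still between calls to the robot, and variables do not carry over. Pictures are saved under pics/ and viewed, and the job is handed in when it is done.

Besides the shell and the picture viewer there is one more tool, called after ">>>" in YAML: its name, and indented under it one key for each argument. send_rows: Moves the arm, as the interface text tells. Its arguments: {"type":"object","properties":{"moves":{"type":"array","items":{"type":"array","items":{"type":"number"}}},"grip_force":{"type":"number"}},"required":["moves"]}

```bash
mkdir -p pics; cat > h.py <<'E'
import numpy as np, cv2
from bench import ctrl
def snap(n,tag):
    s=ctrl.snapshot(n); cv2.imwrite(f'pics/{tag}.png',s['color'][:,:,::-1]); np.savez(f'pics/{tag}.npz',**s); return s
def load(tag): return dict(np.load(f'pics/{tag}.npz'))
def world(s):
    K=s['camera_matrix'];E=s['extrinsics'];z=s['z_map']
    v,u=np.mgrid[:z.shape[0],:z.shape[1]]
    x=(u-K[0,2])/K[0,0]*z; y=(v-K[1,2])/K[1,1]*z
    P=np.stack([x,-y,-z,np.ones_like(z)],-1)
    return (P@np.linalg.inv(E).T)[...,:3]
def ray(s,u,v,h):
    K=s['camera_matrix'];Ei=np.linalg.inv(s['extrinsics'])
    d=Ei[:3,:3]@np.array([(u-K[0,2])/K[0,0],-(v-K[1,2])/K[1,1],-1]);o=Ei[:3,3]
    return o+d*(h-o[2])/d[2]
E
python3 - <<'E'
from h import *
for n in('scene','top','wrist'):
    s=snap(n,n+'0'); print(n,s['camera_matrix'].round(1).tolist(),np.linalg.inv(s['extrinsics']).round(3).tolist())
print(ctrl.get_obs())
E
```

```text
scene [[483.2, 0.0, 286.2], [0.0, 483.2, 214.9], [0.0, 0.0, 1.0]] [[-0.51, -0.606, 0.61, 1.187], [0.86, -0.369, 0.352, 0.27], [0.011, 0.705, 0.71, 0.801], [0.0, 0.0, 0.0, 1.0]]
top [[500.7, 0.0, 278.3], [0.0, 500.7, 201.1], [0.0, 0.0, 1.0]] [[0.018, 0.997, -0.075, 0.479], [-1.0, 0.017, -0.021, -0.064], [-0.02, 0.075, 0.997, 1.136], [0.0, 0.0, 0.0, 1.0]]
wrist [[325.2, 0.0, 280.0], [0.0, 325.2, 214.1], [0.0, 0.0, 1.0]] [[0.228, 0.925, 0.303, 0.192], [-0.974, 0.217, 0.07, -0.468], [-0.001, -0.311, 0.95, 0.373], [0.0, 0.0, 0.0, 1.0]]
{'t': 0.15, 'q': array([-1.34099513e+00,  2.13251596e-01, -3.48989287e-02,  1.32352266e+00,
       -3.85081931e-06,  1.57076119e+00]), 'joint_vel': array([ 0.00061732,  0.00082247,  0.00285947,  0.00024984, -0.00014882,
       -0.00177217]), 'tau': array([-2.06015371e-03, -6.86408401e+01,  4.87245262e+01,  1.31115151e-02,
       -1.86292341e-04, -1.32441966e-05]), 'ee_pos': array([ 0.1138326 , -0.48660706,  0.24993197]), 'tcp_rot': array([-2.46108699e+00,  1.95172995e+00,  1.08274249e-03]), 'ft_force': array([ 0.04656756, -0.46812231, -0.26354047]), 'moment': array([ 0.0104737 ,  0.00726687, -0.02495486]), 'grip_width': 0.08552088848586753}
```

View pics/scene0.png

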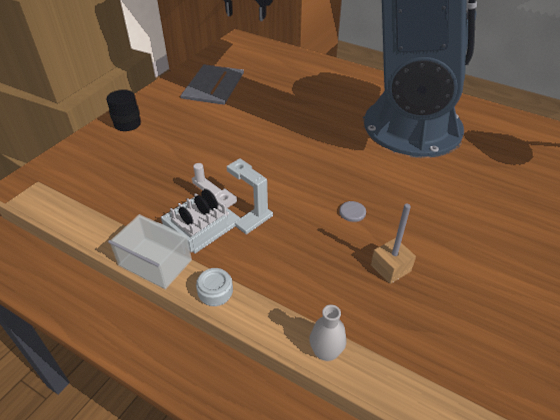

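View pics/top0.png

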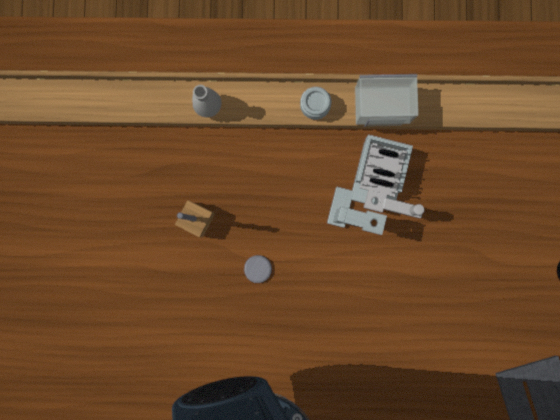

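View pics/wrist0.png

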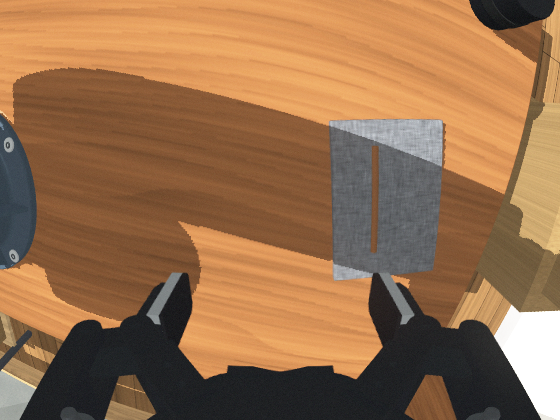

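The top view shows the bracket hole near (375,222), the tray hole near (375,201), the knob near (418,210), and the rest and rod near (195,218). Next I'll zoom in and measure.

```bash
python3 - <<'E'
from h import *
s=load('top0'); c=s['color'][:,:,::-1]
a=cv2.resize(c[180:250,320:440],None,fx=6,fy=6,interpolation=cv2.INTER_CUBIC); cv2.imwrite('pics/z1.png',a)
a=cv2.resize(c[190:250,160:230],None,fx=8,fy=8,interpolation=cv2.INTER_CUBIC); cv2.imwrite('pics/z2.png',a)
W=world(s)
for (u,v) in [(375,222),(375,201),(418,210),(180,216),(195,228),(360,218),(100,300),(205,92),(258,269)]: print((u,v),W[v,u].round(4))
s=load('scene0'); c=s['color'][:,:,::-1]
a=cv2.resize(c[150:260,150:290],None,fx=5,fy=5,interpolation=cv2.INTER_CUBIC); cv2.imwrite('pics/z3.png',a)
E
```

```text
(375, 222) [ 0.5202 -0.2586  0.0009]
(375, 201) [ 0.5668 -0.2564  0.0122]
(418, 210) [ 0.5433 -0.3317  0.0925]
(180, 216) [0.5182 0.1431 0.1884]
(195, 228) [0.4985 0.14   0.0482]
(360, 218) [ 0.5239 -0.2095  0.1087]
(100, 300) [ 0.333   0.3595 -0.0007]
(205, 92) [0.7788 0.1141 0.1217]
(258, 269) [0.4102 0.0031 0.0095]
```

View pics/z1.png

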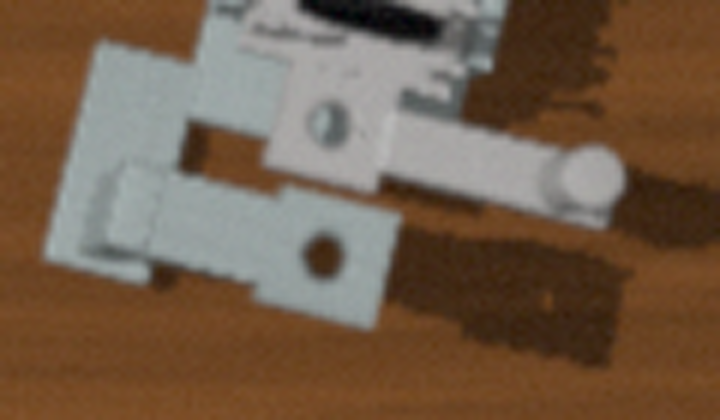

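View pics/z2.png

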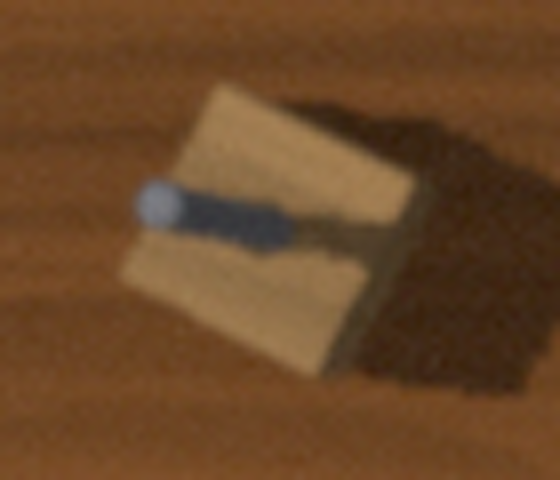

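View pics/z3.png

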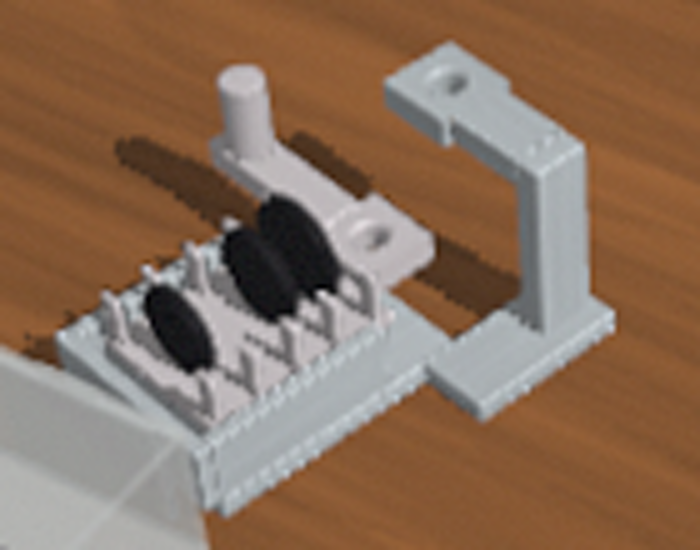

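```bash
python3 - <<'E'
from h import *
t=load('top0'); s=load('scene0')
print('upper',ray(t,373.4,222.2,.11),ray(s,240.2,166,.11))
print('lower',ray(t,374.3,200.3,.05),ray(s,224.6,197,.05))
print('knob',ray(t,417.9,209.2,.092),ray(s,198.2,165,.092))
c=s['color'][:,:,::-1]
a=cv2.resize(c[190:290,350:430],None,fx=7,fy=7,interpolation=cv2.INTER_CUBIC);a=a[:600];cv2.imwrite('pics/z4.png',a)
print('rodtop',ray(t,179.6,215.1,.185))
# edges of bracket block in top
W=world(t); m=(abs(W[...,2]-.11)<.006); m[:180]=0;m[250:]=0;m[:,:320]=0;m[:,440:]=0
cn,_=cv2.findContours(m.astype(np.uint8),cv2.RETR_EXTERNAL,cv2.CHAIN_APPROX_NONE)
for k in cn:
    if len(k)>20: print(cv2.minAreaRect(k))
E
```

```text
upper [ 0.51571783 -0.23658283  0.11      ] [ 0.513435   -0.23981961  0.11      ]
lower [ 0.56537145 -0.24844569  0.05      ] [ 0.56441131 -0.25173666  0.05      ]
knob [ 0.54499896 -0.33159977  0.092     ] [ 0.543174   -0.33736592  0.092     ]
rodtop [0.52002383 0.14464586 0.185     ]
((361.2647399902344, 219.4412078857422), (46.80937194824219, 19.645383834838867), 14.03624439239502)
```

View pics/z4.png

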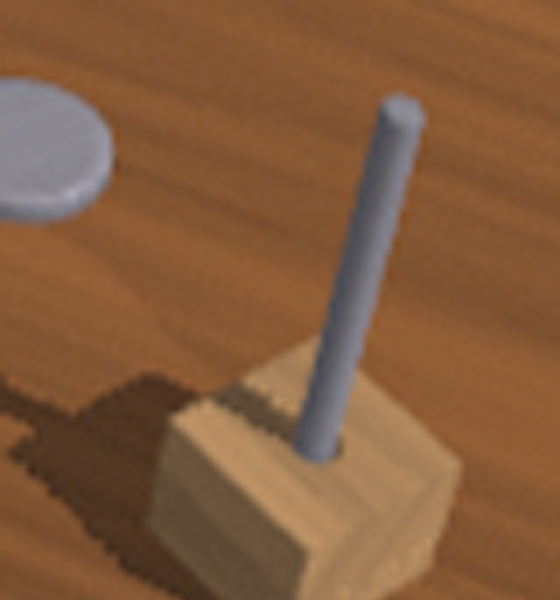

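>>> send_rows:
  moves:
    - [100,43,15,0,0.11]
    - [100,86,30,0,0.22]
    - [100,129,46,0,0.33]
    - [100,172,61,0,0.44]
    - [100,215,76,0,0.55]
  grip_force: 40

```text
t: 0.78
ee_pos: [0.3302, -0.4101, 0.2501]
tcp_rot: [-2.901, 1.205, 0.001]
ft_force: [0.1, -0.9, -0.0]
grip_width: 0.0857
```

>>> send_rows:
  moves:
    - [100,43,15,0,0.11]
    - [100,86,30,0,0.22]
    - [100,129,46,0,0.33]
    - [100,172,61,0,0.44]
    - [100,215,76,-30,0.555]

```text
t: 1.4
ee_pos: [0.5461, -0.3347, 0.2215]
tcp_rot: [3.119, -0.364, 0.005]
ft_force: [0.9, -0.9, 0.3]
grip_width: 0.0853
```

```bash
python3 - <<'E'
from h import *
o=ctrl.get_obs(); print(o['t'],o['ee_pos'],o['tcp_rot'],o['q'])
snap('wrist','w1'); t=load('scene0'); print('rodtop scene',ray(t,406.9,205.2,.185))
E
```

```text
1.4 [ 0.54612871 -0.33469549  0.22153609] [ 3.11893172 -0.36374333  0.00486117] [-5.49779733e-01  5.17746016e-01  3.30623477e-01  1.38022626e+00
 -7.65359082e-05  1.25321618e+00]
rodtop scene [0.52002746 0.1411802  0.185     ]
```

View pics/w1.png

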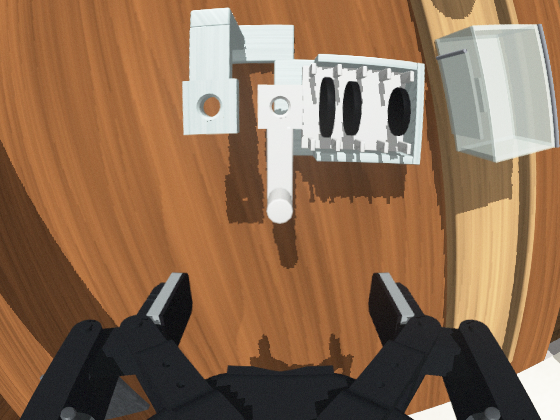

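The wrist view has the knob top at (280,202), the tray hole at (281,105) and the bracket hole at (209,105). The jaws are parallel to the slide. I'll cast rays from this view too.

```bash
cat >> h.py <<'E'
def wray(s,u,v,h):
    K=s['camera_matrix'];Ei=np.linalg.inv(s['extrinsics'])
    x=(u-K[0,2])/K[0,0];y=(v-K[1,2])/K[1,1];r=np.hypot(x,y)
    k=np.sin(r)/r if r>1e-9 else 1
    d=Ei[:3,:3]@np.array([x*k,-y*k,-np.cos(r)]);o=Ei[:3,3]
    return o+d*(h-o[2])/d[2]
E
python3 - <<'E'
from h import *
s=load('w1'); c=s['color'][:,:,::-1]
cv2.imwrite('pics/z5.png',cv2.resize(c[80:230,170:310],None,fx=4,fy=4,interpolation=cv2.INTER_CUBIC))
print('knob',wray(s,280,202,.092),'low',wray(s,281,105,.05),'up',wray(s,209,105,.11))
E
```

```text
knob [ 0.54852785 -0.32670449  0.092     ] low [ 0.56745072 -0.25102158  0.05      ] up [ 0.51678789 -0.23891935  0.11      ]
```

View pics/z5.png

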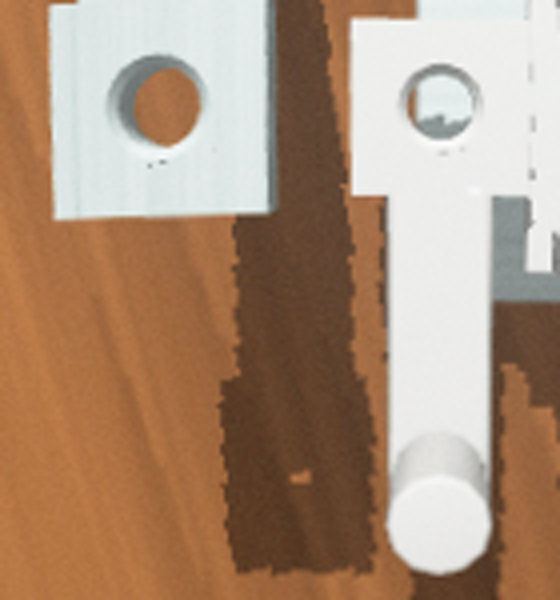

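>>> send_rows:
  moves:
    - [100,0,0,-40,0]
    - [100,0,0,-80,0]
    - [100,0,0,-115,0]
    - [100,0,0,-144,0]
    - [100,0,0,-144,0]

```text
t: 2.08
ee_pos: [0.5424, -0.3339, 0.0741]
tcp_rot: [-3.118, 0.37, 0.006]
ft_force: [0.7, 0.2, 1.1]
grip_width: 0.0851
```

```bash
python3 - <<'E'
from h import *
snap('wrist','w2')
E
```

```text
(no output)
```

View pics/w2.png

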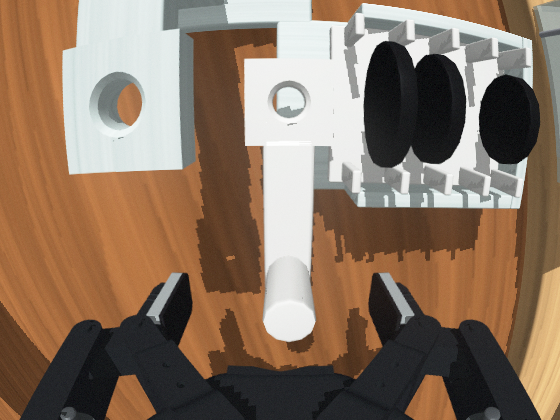

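```bash
python3 - <<'E'
from h import *
s=load('w2')
for n,u,v,h in(('knob',289,318,.092),('low',290,101,.05),('up',118,103,.11)): print(n,wray(s,u,v,h))
print(ctrl.get_obs()['ee_pos'])
E
```

```text
knob [ 0.54671014 -0.33176602  0.092     ]
low [ 0.56663382 -0.25183701  0.05      ]
up [ 0.5173895  -0.23987384  0.11      ]
[ 0.543347   -0.33455383  0.07599837]
```

>>> send_rows:
  moves:
    - [100,2,1,0,0]
    - [60,2,1,0,0]
    - [0,2,1,0,0]
    - [0,2,1,0,0]
    - [0,2,1,0,0]
  grip_force: 50

```text
t: 2.75
ee_pos: [0.546, -0.3339, 0.0767]
tcp_rot: [3.12, -0.37, 0.001]
ft_force: [-0.9, -0.5, 2.9]
grip_width: 0.0208
```

>>> send_rows:
  moves:
    - [0,0,0,0,0]
    - [0,0,0,0,0]
    - [0,0,0,0,0]

```text
t: 3.12
ee_pos: [0.546, -0.3339, 0.0766]
tcp_rot: [3.12, -0.37, 0.001]
ft_force: [-0.8, 0.0, 5.8]
grip_width: 0.021
```

>>> send_rows:
  moves:
    - [0,-5,1.2,0,0]
    - [0,-13,3.1,0,0]
    - [0,-21,5.1,0,0]
    - [0,-29,7,0,0]
    - [0,-37,9,0,0]

```text
t: 3.75
ee_pos: [0.5095, -0.3251, 0.0767]
tcp_rot: [3.119, -0.37, 0.003]
ft_force: [6.6, -1.7, 0.7]
grip_width: 0.0205
```

>>> send_rows:
  moves:
    - [0,-2,0.5,0,0]
    - [0,-4,1,0,0]
    - [0,-6,1.5,0,0]
    - [0,-8,2,0,0]
    - [0,-8,2,0,0]

```text
t: 4.38
ee_pos: [0.5016, -0.3232, 0.0767]
tcp_rot: [3.119, -0.37, 0.003]
ft_force: [4.0, -1.7, 1.7]
grip_width: 0.0209
```

>>> send_rows:
  moves:
    - [0,-1,0.25,0,0]
    - [0,-2,0.5,0,0]
    - [0,-3,0.7,0,0]
    - [0,-4,1,0,0]

```text
t: 4.88
ee_pos: [0.4978, -0.3222, 0.0767]
tcp_rot: [3.119, -0.37, 0.003]
ft_force: [6.8, -2.8, 0.8]
grip_width: 0.0207
```

>>> send_rows:
  moves:
    - [0,-1,0.25,0,0]
    - [0,-2,0.5,0,0]

```text
t: 5.12
ee_pos: [0.4961, -0.3218, 0.0767]
tcp_rot: [3.119, -0.369, 0.004]
ft_force: [12.7, -4.1, -4.8]
grip_width: 0.0207
```

>>> send_rows:
  moves:
    - [0,-1,0.25,0,0]
    - [0,-1,0.25,0,0]

```text
t: 5.38
ee_pos: [0.4959, -0.3218, 0.0767]
tcp_rot: [3.119, -0.369, 0.006]
ft_force: [15.6, -4.5, -5.9]
grip_width: 0.0207
```

```bash
python3 - <<'E'
from h import *
o=ctrl.get_obs(); print(o['ee_pos'],o['ft_force'])
s=snap('wrist','w3'); snap('top','top3'); snap('scene','scene3')
E
```

```text
[ 0.49590849 -0.32177045  0.07674155] [15.56733756 -4.54289841 -5.92209484]
```

View pics/w3.png

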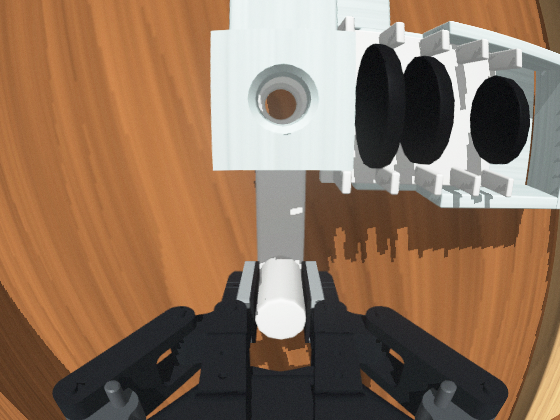

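```bash
python3 - <<'E'
from h import *
s=load('w3'); c=s['color'][:,:,::-1]
cv2.imwrite('pics/z6.png',cv2.resize(c[55:145,235:335],None,fx=6,fy=6,interpolation=cv2.INTER_CUBIC))
print('knob',wray(s,281,318,.092),'up',wray(s,283,98.5,.11))
t=load('top3');cv2.imwrite('pics/z7.png',cv2.resize(t['color'][190:250,330:440,::-1],None,fx=7,fy=7,interpolation=cv2.INTER_CUBIC))
E
```

```text
knob [ 0.49656494 -0.3206422   0.092     ] up [ 0.51624623 -0.23991171  0.11      ]
```

View pics/z6.png

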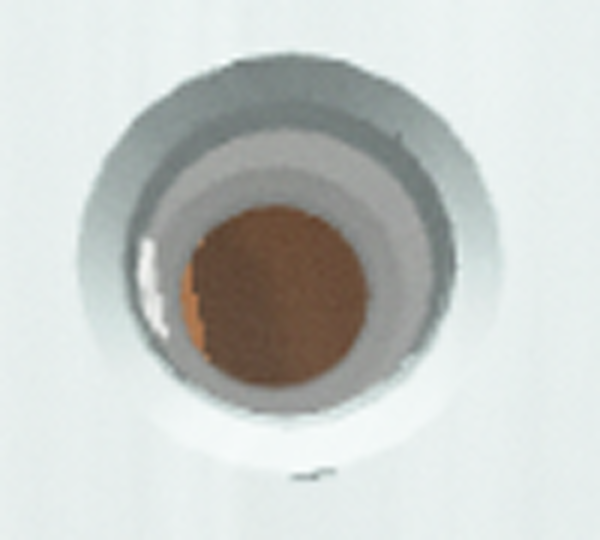

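View pics/z7.png

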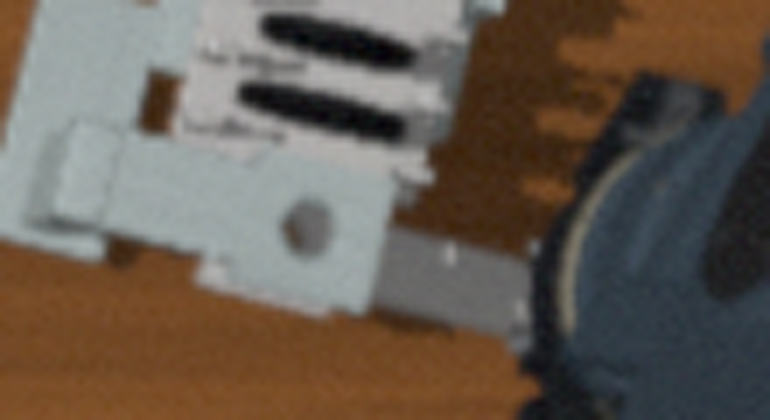

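>>> send_rows:
  moves:
    - [100,0,0,0,0]
    - [100,0,0,0,0]
    - [100,0,0,0,0]
    - [100,0,0,0,0]

```text
t: 6.02
ee_pos: [0.4937, -0.3211, 0.0762]
tcp_rot: [-3.12, 0.37, 0.0]
ft_force: [-0.6, -0.0, 0.9]
grip_width: 0.0854
```

>>> send_rows:
  moves:
    - [100,0,0,30,0]
    - [100,0,0,80,0]
    - [100,0,0,130,0]
    - [100,0,0,180,0]
    - [100,0,0,200,0]

```text
t: 6.65
ee_pos: [0.4944, -0.3215, 0.2794]
tcp_rot: [3.118, -0.37, 0.005]
ft_force: [0.8, 0.1, -1.0]
grip_width: 0.0853
```

```bash
python3 - <<'E'
from h import *
s=snap('wrist','w4'); print(ctrl.get_obs()['ee_pos'])
E
```

```text
[ 0.494651   -0.32163871  0.28071165]
```

View pics/w4.png

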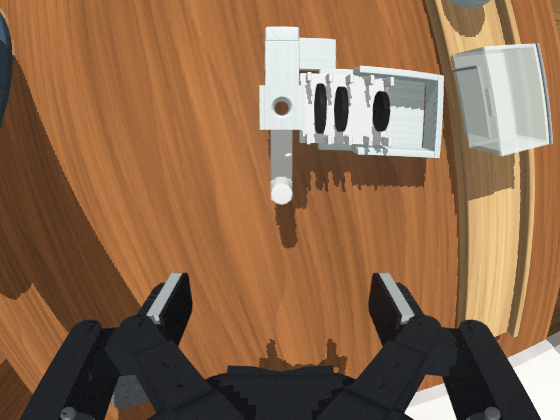

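The tray stays out: the wrist view shows the bracket hole at (281,105) with the tray block under it, and the knob at (281,190). Now I'll go to the rod.

>>> send_rows:
  moves:
    - [100,2,46,0,0]
    - [100,5,92,0,0]
    - [100,7,138,0,0]
    - [100,10,184,0,0]
    - [100,12,230,0,0]

```text
t: 7.32
ee_pos: [0.5055, -0.0896, 0.2757]
tcp_rot: [-3.12, 0.37, 0.001]
ft_force: [0.5, -0.3, -1.1]
grip_width: 0.0849
```

>>> send_rows:
  moves:
    - [100,3,46,0,0]
    - [100,5,92,0,0]
    - [100,8,138,0,0]
    - [100,11,184,0,0]
    - [100,13,232,0,0]

```text
t: 7.95
ee_pos: [0.5186, 0.1423, 0.2757]
tcp_rot: [3.119, -0.37, -0.001]
ft_force: [1.4, -0.6, -0.0]
grip_width: 0.0856
```

>>> send_rows:
  moves:
    - [100,0,0,0,0]
    - [100,0,0,0,0]

```text
t: 8.2
ee_pos: [0.5187, 0.1407, 0.2758]
tcp_rot: [3.119, -0.369, -0.001]
ft_force: [1.1, -0.9, -0.1]
grip_width: 0.0853
```

```bash
python3 - <<'E'
from h import *
s=snap('wrist','w5'); print(ctrl.get_obs()['ee_pos'])
E
```

```text
[0.51875109 0.14021687 0.27600999]
```

View pics/w5.png

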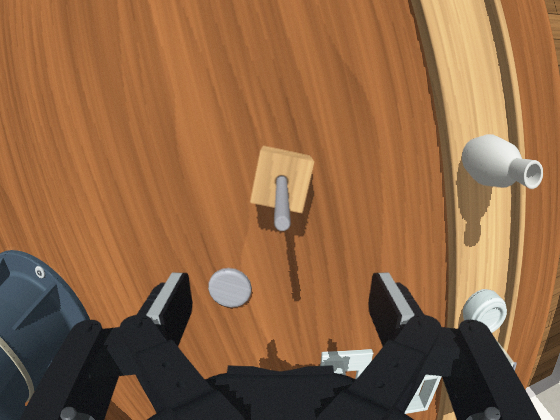

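```bash
python3 - <<'E'
from h import *
s=load('w5'); c=s['color'][:,:,::-1]
cv2.imwrite('pics/z8.png',cv2.resize(c[140:240,240:330],None,fx=6,fy=6,interpolation=cv2.INTER_CUBIC))
print(wray(s,282.5,224,.185),wray(s,282,180,.05))
E
```

```text
[0.52118915 0.14364216 0.185     ] [0.52211451 0.14583989 0.05      ]
```

View pics/z8.png

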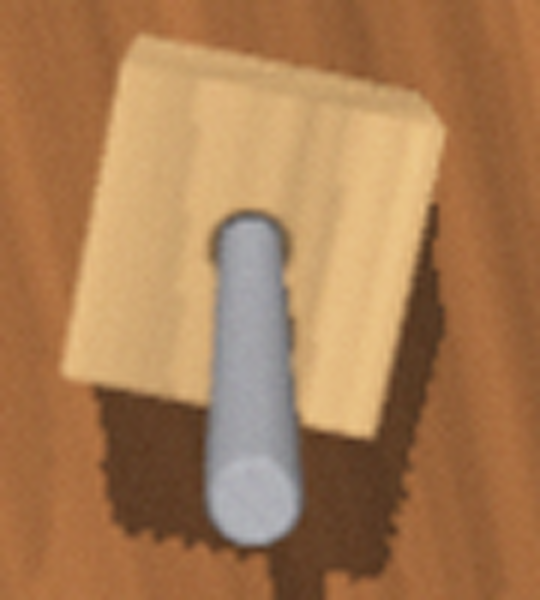

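>>> send_rows:
  moves:
    - [100,2,3,-20,0]
    - [100,2,3,-60,0]
    - [100,2,3,-100,0]
    - [100,2,3,-130,0]
    - [100,2,3,-130,0]

```text
t: 8.88
ee_pos: [0.5196, 0.1425, 0.1447]
tcp_rot: [3.118, -0.372, -0.005]
ft_force: [-0.9, -0.1, 0.4]
grip_width: 0.0855
```

```bash
python3 - <<'E'
from h import *
s=snap('wrist','w6'); print(ctrl.get_obs()['ee_pos'])
E
```

```text
[0.52056865 0.14290629 0.14641595]
```

View pics/w6.png

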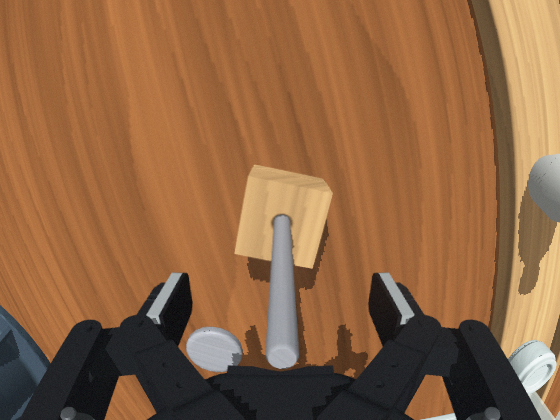

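The rod stands midway between the pads, with its top at (283,356). I'll close on it.

>>> send_rows:
  moves:
    - [60,0,0,0,0]
    - [30,0,0,0,0]
    - [0,0,0,0,0]
    - [0,0,0,0,0]
    - [0,0,0,0,0]
  grip_force: 60

```text
t: 9.55
ee_pos: [0.521, 0.144, 0.1466]
tcp_rot: [-3.12, 0.37, -0.001]
ft_force: [0.1, 0.2, 4.6]
grip_width: 0.0102
```

>>> send_rows:
  moves:
    - [0,0,0,0,0]
    - [0,0,0,0,0]

```text
t: 9.8
ee_pos: [0.521, 0.144, 0.1466]
tcp_rot: [-3.119, 0.37, -0.001]
ft_force: [-0.9, 0.7, 6.2]
grip_width: 0.0107
```

```bash
python3 - <<'E'
from h import *
s=snap('wrist','w7'); o=ctrl.get_obs();print(o['ee_pos'],o['ft_force'],o['grip_width'])
E
```

```text
[0.52104291 0.14401629 0.14661659] [-0.04985144 -0.02810385  6.02055592] 0.010181344873410322
```

View pics/w7.png

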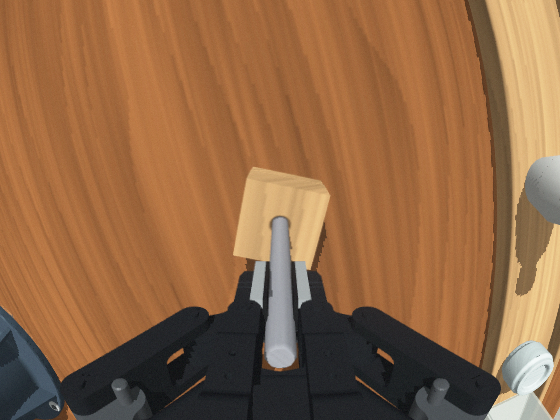

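>>> send_rows:
  moves:
    - [0,0,0,10,0]
    - [0,0,0,35,0]
    - [0,0,0,65,0]
    - [0,0,0,95,0]
    - [0,0,0,120,0]

```text
t: 10.48
ee_pos: [0.5208, 0.1439, 0.268]
tcp_rot: [-3.12, 0.37, -0.001]
ft_force: [-0.0, -0.0, -1.4]
grip_width: 0.0105
```

>>> send_rows:
  moves:
    - [0,0,-30,0,0]
    - [0,-1,-70,0,0]
    - [0,-1,-110,0,0]
    - [0,-2,-150,0,0]
    - [0,-2,-180,0,0]

```text
t: 11.1
ee_pos: [0.5186, -0.0376, 0.2668]
tcp_rot: [3.12, -0.371, 0.0]
ft_force: [0.1, 0.1, -1.6]
grip_width: 0.0104
```

>>> send_rows:
  moves:
    - [0,0,-30,0,0]
    - [0,-1,-70,0,0]
    - [0,-1,-110,0,0]
    - [0,-2,-135,0,0]
    - [0,-2,-150,0,0]

```text
t: 11.72
ee_pos: [0.5167, -0.1872, 0.2666]
tcp_rot: [3.12, -0.371, -0.0]
ft_force: [-0.2, 0.4, -1.1]
grip_width: 0.0102
```

>>> send_rows:
  moves:
    - [0,0,0,0,0]
    - [0,0,0,0,0]

```text
t: 11.98
ee_pos: [0.5169, -0.1853, 0.2664]
tcp_rot: [-3.12, 0.369, 0.0]
ft_force: [-0.2, 0.0, -1.3]
grip_width: 0.0104
```

```bash
python3 - <<'E'
from h import *
s=snap('wrist','w8'); o=ctrl.get_obs();print(o['ee_pos'],o['ft_force'],o['grip_width'])
snap('top','top8'); snap('scene','scene8')
E
```

```text
[ 0.51698101 -0.18522436  0.26642875] [-0.56872385  0.24259269 -1.12802761] 0.010532506401359151
```

View pics/w8.png

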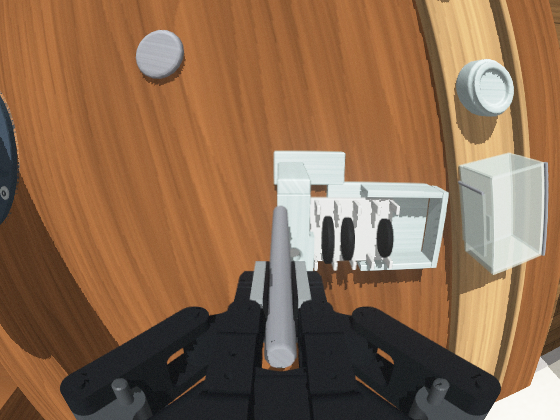

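View pics/scene8.png

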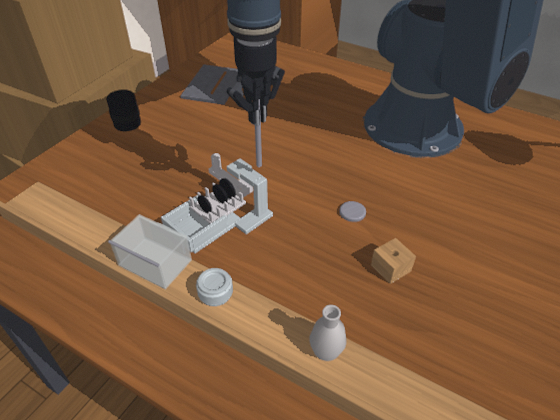

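```bash
python3 - <<'E'
from h import *
for tag,(top,foot,hz) in {'w7':((280,355.5),None,.1466),'w8':((280.5,353),(280.5,213),.2664)}.items():
    s=load(tag); f=hz-.1316
    print(tag,'top',wray(s,*top,f+.17), 'foot',None if foot is None else wray(s,*foot,f))
s=load('w8')
cv2.imwrite('pics/z9.png',cv2.resize(s['color'][195:375,240:320,::-1],None,fx=3.3,fy=3.3,interpolation=cv2.INTER_CUBIC))
s=load('scene8')
cv2.imwrite('pics/z10.png',cv2.resize(s['color'][80:200,200:290,::-1],None,fx=5,fy=5,interpolation=cv2.INTER_CUBIC))
E
```

```text
w7 top [0.52146277 0.14566716 0.185     ] foot None
w8 top [ 0.51785854 -0.18251342  0.3048    ] foot [ 0.51706728 -0.18690838  0.1348    ]
```

View pics/z9.png

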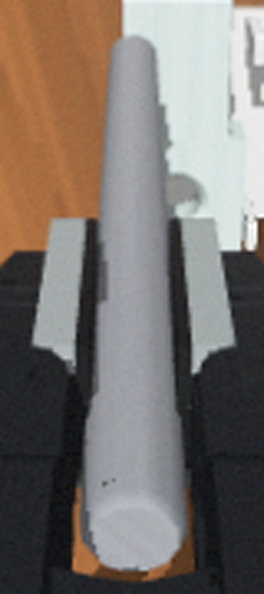

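View pics/z10.png

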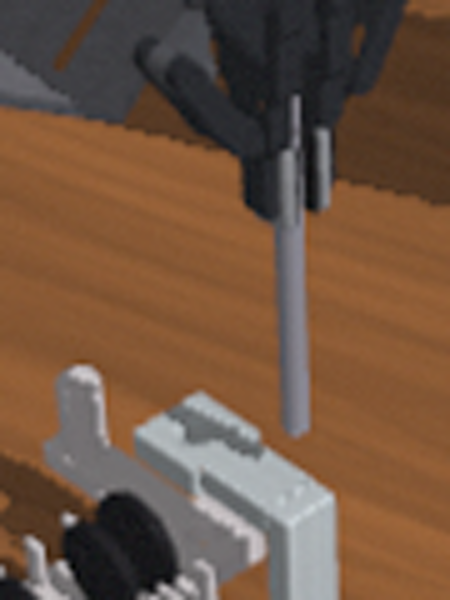

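>>> send_rows:
  moves:
    - [0,0,-18,0,0]
    - [0,-1,-36,0,0]
    - [0,-1,-53,0,0]
    - [0,-1,-53,-8,0]
    - [0,-1,-53,-14,0]

```text
t: 12.75
ee_pos: [0.5157, -0.2392, 0.2515]
tcp_rot: [-3.119, 0.371, 0.001]
ft_force: [0.9, 0.0, -2.4]
grip_width: 0.0106
```

>>> send_rows:
  moves:
    - [0,0,0,0,0]
    - [0,0,0,0,0]

```text
t: 13.0
ee_pos: [0.5159, -0.2387, 0.2524]
tcp_rot: [-3.12, 0.369, -0.0]
ft_force: [-0.4, -0.7, -1.7]
grip_width: 0.0105
```

```bash
python3 - <<'E'
from h import *
s=snap('wrist','w9'); o=ctrl.get_obs();print(o['ee_pos'],o['ft_force'],o['grip_width'])
cv2.imwrite('pics/z11.png',cv2.resize(s['color'][150:270,220:340,::-1],None,fx=5,fy=5,interpolation=cv2.INTER_CUBIC))
t=snap('top','top9'); s=snap('scene','scene9')
cv2.imwrite('pics/z12.png',cv2.resize(s['color'][80:200,190:290,::-1],None,fx=5,fy=5,interpolation=cv2.INTER_CUBIC))
E
```

```text
[ 0.51599058 -0.23882238  0.25255285] [-0.02089825 -0.85143393 -0.63138989] 0.01064024221275344
```

View pics/z11.png

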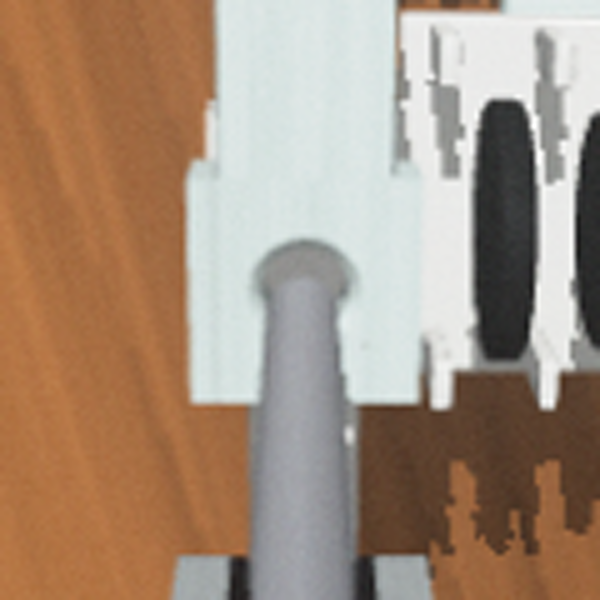

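View pics/z12.png

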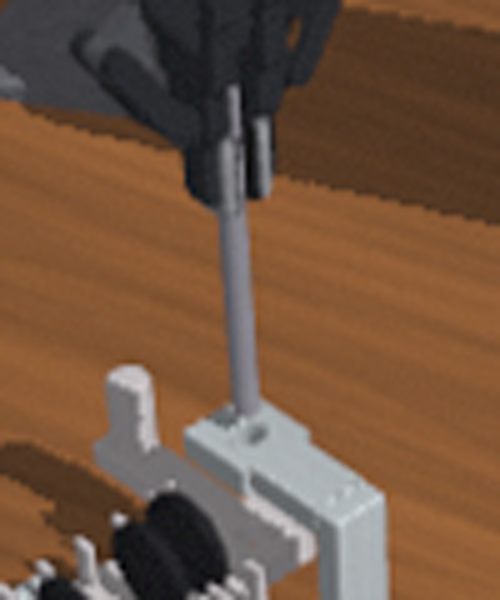

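```bash
python3 - <<'E'
from h import *
s=load('w9'); Z=lambda u,v:(220+(u+.5)/5-.5,150+(v+.5)/5-.5)
R=np.array([[.972,-.235],[.235,.972]])
o=ctrl.get_obs()['ee_pos'][:2]
f=.25255-.1316
for n,u,v,h in [('holefar',305,240,.11),('holeL',255,285,.11),('holeR',357,285,.11),('blockfar',305,162,.11),('blocknear',305,403,.11),('blL',188,282,.11),('blR',422,282,.11),('footend',303,276,f),('footL',266,300,f),('footR',338,300,f)]:
    p=wray(s,*Z(u,v),h)[:2]; print(n,(R@(p-o)*1000).round(1))
E
```

```text
holefar [0.5 8.8]
holeL [-8.   0.8]
holeR [9.4 0.8]
blockfar [ 0.4 22.3]
blocknear [  0.6 -20.7]
blL [-19.5   1.3]
blR [20.5  1.4]
footend [0.1 5.7]
footL [-5.9  1.5]
footR [5.9 1.6]
```

>>> send_rows:
  moves:
    - [0,0,-0.7,0,0]
    - [0,0,-0.7,-5,0]
    - [0,0,-0.7,-9,0]
    - [0,0,-0.7,-12,0]
    - [0,0,-0.7,-15,0]

```text
t: 13.78
ee_pos: [0.5159, -0.2398, 0.237]
tcp_rot: [-3.12, 0.37, 0.0]
ft_force: [0.5, -0.0, -1.0]
grip_width: 0.0106
```

```bash
python3 - <<'E'
from h import *
o=ctrl.get_obs();print(o['ee_pos'],o['ft_force'],o['moment'])
s=snap('wrist','w10'); cv2.imwrite('pics/z13.png',cv2.resize(s['color'][150:270,220:340,::-1],None,fx=5,fy=5,interpolation=cv2.INTER_CUBIC))
E
```

```text
[ 0.51585523 -0.23976319  0.23704913] [ 0.54859315 -0.02230373 -0.9521953 ] [ 0.02122982 -0.03082484  0.01703501]
```

View pics/z13.png

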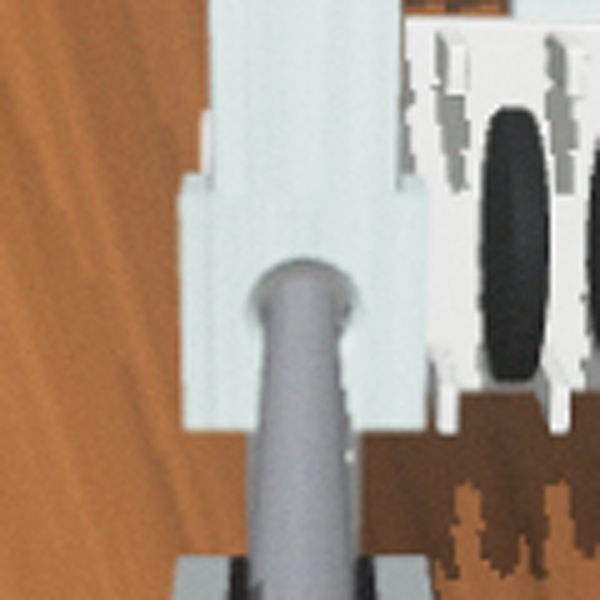

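The foot is about 5 mm inside the bracket's bushing and shows no side force. Continuing down.

>>> send_rows:
  moves:
    - [0,0.3,0,-6,0]
    - [0,0.3,0,-12,0]
    - [0,0.3,0,-18,0]
    - [0,0.3,0,-24,0]
    - [0,0.3,0,-30,0]

```text
t: 14.45
ee_pos: [0.5162, -0.2398, 0.2069]
tcp_rot: [-3.12, 0.37, 0.0]
ft_force: [0.1, -0.1, -1.4]
grip_width: 0.0102
```

>>> send_rows:
  moves:
    - [0,0,0,-5,0]
    - [0,0,0,-10,0]
    - [0,0,0,-15,0]
    - [0,0,0,-18,0]
    - [0,0,0,-20,0]

```text
t: 15.08
ee_pos: [0.5162, -0.2398, 0.1871]
tcp_rot: [-3.12, 0.37, 0.0]
ft_force: [0.1, -0.2, -1.4]
grip_width: 0.0107
```

>>> send_rows:
  moves:
    - [0,0,0,-3,0]
    - [0,0,0,-6,0]
    - [0,0,0,-9,0]
    - [0,0,0,-12,0]
    - [0,0,0,-15,0]

```text
t: 15.7
ee_pos: [0.5162, -0.2398, 0.1721]
tcp_rot: [-3.12, 0.37, 0.0]
ft_force: [0.1, 0.9, -1.2]
grip_width: 0.0104
```

```bash
python3 - <<'E'
from h import *
o=ctrl.get_obs();print(o['ee_pos'],o['ft_force'],o['moment'])
s=snap('wrist','w11')
E
```

```text
[ 0.51617679 -0.23979203  0.17206811] [ 0.1386878   0.9334792  -1.22430101] [-0.02795283  0.01799455  0.07169997]
```

View pics/w11.png

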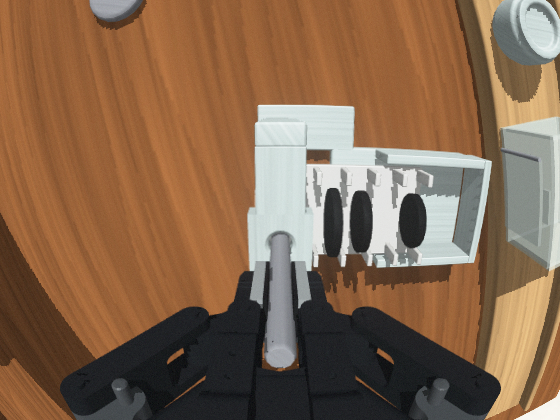

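>>> send_rows:
  moves:
    - [0,0,0,-5,0]
    - [0,0,0,-10,0]
    - [0,0,0,-15,0]
    - [0,0,0,-19,0]
    - [0,0,0,-22,0]

```text
t: 16.38
ee_pos: [0.5161, -0.2398, 0.15]
tcp_rot: [-3.12, 0.37, 0.0]
ft_force: [0.2, 0.1, -1.0]
grip_width: 0.0107
```

>>> send_rows:
  moves:
    - [0,0,0,0,0]
    - [0,0,0,0,0]
    - [0,0,0,0,0]
    - [0,0,0,0,0]

```text
t: 16.88
ee_pos: [0.5162, -0.2398, 0.1504]
tcp_rot: [3.12, -0.37, 0.0]
ft_force: [-1.4, -1.1, -2.0]
grip_width: 0.0105
```

```bash
python3 - <<'E'
from h import *
o=ctrl.get_obs();print(o['ee_pos'],o['ft_force'],o['moment'],o['joint_vel'].round(4))
s=snap('scene','scene12'); t=snap('top','top12'); w=snap('wrist','w12')
cv2.imwrite('pics/z14.png',cv2.resize(s['color'][80:240,150:300,::-1],None,fx=3.7,fy=3.7,interpolation=cv2.INTER_CUBIC))
# bystanders moved?
for a,b,n in((load('scene0'),s,'scene'),(load('top0'),t,'top')):
    for lab,bx in {'scene':{'vase':(305,300,350,365),'tele':(192,263,238,310),'cap':(335,198,370,225),'rest':(370,235,418,285)},'top':{'vase':(185,80,225,125),'tele':(295,82,335,122),'cap':(240,250,278,290)}}[n].items():
        x0,y0,x1,y1=bx; print(n,lab,np.abs(a['color'][y0:y1,x0:x1].astype(int)-b['color'][y0:y1,x0:x1]).mean().round(2))
E
```

```text
[ 0.51622274 -0.2398091   0.15041031] [-1.36918814 -1.08115526 -2.04977453] [ 0.03025122 -0.00503259  0.01395857] [-0.0012 -0.0007 -0.0022 -0.0007 -0.0001  0.0017]
scene vase 3.64
scene tele 4.1
scene cap 3.36
scene rest 6.18
top vase 6.41
top tele 7.47
top cap 6.16
```

View pics/z14.png

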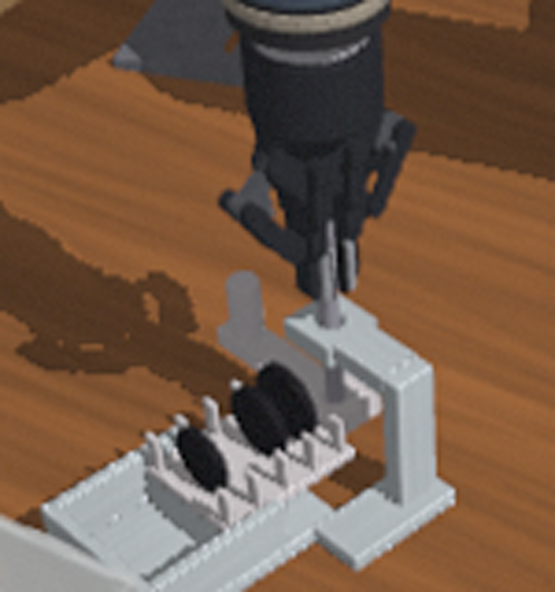

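View pics/w12.png

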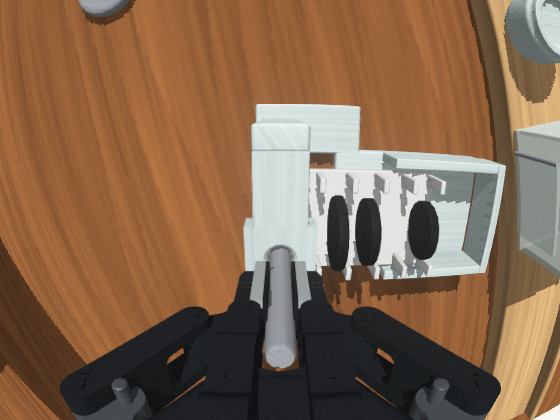

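```bash
python3 - <<'E'
from h import *
o=ctrl.get_obs();print(o['t'],o['ee_pos'],o['ft_force'],o['grip_width']); print(ctrl.finish_job())
E
```

```text
17.025 [ 0.51621236 -0.23982471  0.15034748] [-0.98948509 -0.04821618 -1.30180799] 0.010450185521956172
the job is handed in; nothing more can be done
None
```

I pulled the tray out by its knob about 52 mm until it stopped. It was already out about 8 mm at the start. At the stop the force rose to about 16 N with no further movement. I then took the rod from its rest, threaded it through both holes and handed the job in at 17 s, still holding the rod with a 60 N grip.

**Rod position:** From its starting height in the rest and the arm's height now, the foot should be about 19 mm above the table. That is about 16 mm below the tray. I had no direct view of the foot under the tray.

**Fit and stillness:** The scene picture shows the rod passing through the bracket into the tray's front block. The last force readings were about 1 N sideways and 1.3 N down, about the rod's weight, so it was neither jammed nor resting on anything. The arm was still, and the rod's top sat within about 3 pixels of where it was in the wrist view when I gripped it, so it did not slip noticeably. An earlier reading hinted at a lean of up to about 1°, within measurement error.

**Other things:** The vase, teleconverter and mount cap look unmoved in the before and after pictures. That comparison only showed small overall differences, which I took as image noise.

**Disagreement:** The cameras differed by up to about 3 mm on where the bracket hole is. I settled it using the arm's position at the knob and a close-up from the wrist camera, and the rod went in without side force.

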